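# Set the pickup winder to slow reverse and start it

## Task

The next guitar pickup is to be reverse-wound: with the fingertips, push the coil winder's gear lever from where it stands through the H-gate into the slot marked by the yellow patch (slow reverse), fully home. Only when it is home, press the green start button right down and let it come up again. Only push and press: do not pinch the lever, do not press the red stop button, and leave the loose things on the winder and on the bench where they are.

Things in the scene. Friction and masses are not known exactly. Their poses are not given: they have to be found in the camera images.
- winder: the coil winder: grey base plate 330 x 450 mm, top 24 mm above the bench; green gear head with the lever on its left, spindle and traverse in the middle, grey control box near right. Fixed in a run; place and yaw vary. Origin under its middle; x points away from its near side (the side that faces the robot), y left, z up
- gate (a point): centre of the H-gate, on the top face of the level aluminium gate plate, 158 mm above the bench, axes as winder. The H's columns run along x, 11 mm to the left (+y) and right (-y) of the centre; the neutral channel along y through the centre joins them. Slots 14 mm wide, channel 16 mm, for the lever's 10 mm shaft; round noses between the columns
- yellow_patch (a point): centre of the yellow patch (30 x 34 mm) on the gate plate by the far right slot (+x, -y): the slot to select. The other slots' patches: blue far left (+x, +y), white near left (-x, +y), black near right (-x, -y)
- knob (a point): centre of the lever's orange round knob, 36 mm in diameter, 38 mm high, nearly straight sides. 145 mm from the lever's pivot, which lies 58 mm below gate: upright, it is 87 mm above the plate. It moves about 36 mm each way along x, 30 mm along y, and sinks up to 8 mm. 3 to 5 N sideways moves it, the gate's walls guide the shaft; no spring, it stays where it is left
- gear_shift (a joint): tilt of the lever along the columns, rad: 0 upright (in the neutral channel), + to far (+x of the gate), - to near; end stops at -0.25 and +0.25 are the slots' ends. The lever can cross between the columns only within about +-0.05 (the round noses guide it in from about 0.1). At the start the lever is anywhere along the left column: in either left slot, or part-way, or in neutral
- gear_cross (a joint): tilt of the lever across the columns, rad: + to the left (+y of the gate), about +0.205 in the left column, about -0.205 in the right column, 0 in mid-channel. Within a column it has some 0.04 of play
- start_top (a point): centre of the top of the green start button (28 mm in diameter, in a black collar of 44 mm) on the grey control box at the near right of the winder, 91 mm above the bench; pressed straight down
- start (a joint): travel of the green start button, m: 0 up, 0.006 fully down (a spring, 5 N when fully down)
- stop_top (a point): centre of the top of the red stop button, the same size, 60 mm to the right (-y of the winder) of the green one, 91 mm above the bench; not to be pressed
- stop (a joint): travel of the red stop button, m: 0 up, 0.006 down
- spare_bobbin: loose empty pickup bobbin, 20 x 75 x 15 mm, black and white, lying on the winder's base plate (24 mm above the bench) in front of the gear head; origin under its centre; leave alone
- wire_spool: loose small copper-coloured wire spool, 34 mm in diameter, 36 mm high, standing on the winder's base plate to the right of the control box; origin under its centre; leave alone
- glue: loose yellow glue bottle, 48 mm in diameter, 135 mm high, standing on the bench; origin under its centre; leave alone
- screw_jar: loose jar with a blue lid, 60 mm in diameter, 70 mm high, standing on the bench; origin under its centre; leave alone
- polish: loose can of polish, 66 mm in diameter, 105 mm high, standing on the bench; origin under its centre; leave alone
- tape: loose roll of blue tape, 94 mm in diameter, 24 mm high, lying on the bench; origin under its centre; leave alone
- screwdriver: loose screwdriver lying on the bench; leave alone
- bridge: loose dark guitar bridge, 170 mm long, 9 mm high, lying on the bench; origin under its centre; leave alone

How it is judged:
By the outcome, as a careful person would: the job done as asked, in the order asked, and still so for the second after the job is handed in, with the robot touching nothing.
It also fails if it takes over 51 s, if anything falls off the work surface, if the arm or the gripper's body presses on something with over 40 N, if the wrist force passes 120 N, or if a joint passes its speed limit or range.

## Robot

A 7-joint arm with a two-finger parallel gripper is mounted at the origin on the work surface. World frame = base frame: x ahead of the robot, y to its left, z up, the work surface at z = 0. Lengths are in mm, angles in rad, forces in N, time in s.
With the tool pointing down it reaches from about 350 to 900 mm from the base axis. Payload 7.2 kg.
Tool frame: the origin (TCP) lies on the centre line of the jaws, within the pads' length; the fingertips stand 11 mm ahead of it and the grasp point (between the pads) lies 8 mm behind it; z points along the fingers, y is the direction in which the jaws open and shut (so a half turn about z gives the same grasp; the last joint's range is limited). The gripper opens to 88 mm and grips with 3 to 60 N. Pads are 20 mm wide; open, the fingers measure 115 mm over their backs; the gripper's body (75 mm by 178 mm) begins 61 mm behind the grasp point.
Start: joints at [-1.321, 0.411, -0.013, 1.596, 0.006, 1.134, -0.082], TCP at [195.308, 593.703, 233.653] pointing down, gripper open.
Joint ranges: [-2.95, 2.95], [-0.29, 1.99], [-1.47, 1.44], [0.14, 2.54], [-1.03, 4.17], [0.13, 1.85], [-2.86, 2.86]. Speed limits (rad/s): [2.39, 2.39, 3.01, 3.01, 3.14, 3.14, 3.14].

## Interface

Orientations are given as a rotation vector (axis times angle).
In Python, from workcell import robot gives the robot as it stands. The module is installed in compiled form; this text tells all that it offers.
- The arm moves only by the tool apply_moves, never from a script. Its argument "commands" is one flat list of numbers, 7 for each row, row after row: the closure in counts, from 0 (fully open) to 255 (shut), then the shift along the tool's x, y, z in cm, then the turn, a rotation vector about the tool's x, y, z in rad. In form: [claw, tx, ty, tz, rx, ry, rz, claw, tx, ty, tz, rx, ry, rz, ...]. A call has 1 to 10 rows; each row is the pose to reach, as a shift and turn from the pose commanded when the call began, along the tool's axes at that moment; what a row does not reach only later rows make up. A row lasts 1/12 s, in which the tool goes at most 41.7 mm and 7.16 degrees, less where a joint would pass 70% of its speed; a pose out of reach is approached as far as the arm can. A call with a gripper value outside its range is refused whole. The fingers move at their own pace and stop on an object; the grip force is fixed at half the most. Time passes only in rows, so rows that repeat a pose let the fingers close. It gives the time, the measured TCP pose, the force and the opening at its end, in the units of the state.
- robot.read_state(): the state, without advancing time (a new reading comes with each control period).
- robot.camera(name): name is "scene" or "top" or "wrist"; returns the picture (400x640x3 uint8, blue, green, red); there is no depth.
- robot.calibration(name): a dict with "mtx" (3x3 intrinsics, pixels), "R" (3x3) and "t" (3): a world point X has camera coordinates R X + t; the wrist camera has in their place "hand_eye" (4x4, takes a point from camera to tool coordinates, whose origin is the TCP and whose axes are the flange's). Camera axes: x right, y down, z forward; pixel columns grow to the right and rows downward; lengths in mm; the calibration is good to about 2 mm. A picture is of the moment at which its call begins: read the wrist's pose just before it. calibration takes no time and is no camera call.
- robot.finish_job(): hands the job in, once; it reports no verdict.
Trained networks look in the newest picture that a camera, given by its name, has taken for a name from the list of things; names that differ only in an ending like _2 or _b are one class to them, and where a whole thing is asked for, a point or a joint stands for the part that bears it (a point fixed in the world has none). Each returns a list of dicts, best first, with "score" (0 to 1); they miss things now and then, are a little off and sometimes report something else, mostly with a low value. They report only what shows in the picture. A call takes as long as a camera call.
- robot.look_for(camera, query): "extent" ([left, top, right, bottom] in pixels, round what is visible of it).
- robot.masks_of(camera, query): "region" (400x640 bool, what is visible of it) and "extent" ([left, top, right, bottom] in pixels, round what is visible of it).
The state is a dict: "clock": time; "joint_positions": joint angles; "joint_vel": joint speeds; "joint_torque": joint torques, N m; "tool_pos": TCP position; "tool_rot": TCP orientation; "ft_force": force on the tool from outside, world axes, zero at the start; "torque": the same for the moment, N m; "opening": opening from 0.0 (shut) to 1.0 (fully open).
Only numpy, scipy, OpenCV 4.12 (cv2) and the standard library are available. Lean on these libraries where they do the work, as an engineer would, in place of code of your own. Each camera call takes 0.05 s, during which the arm holds its last target. There are 200 camera calls.

## Working session

There is one attempt and no reset: what is moved stays moved. The work goes in short steps, Python scripts to look and compute and a tool call to move; the robot and the scene stay as the last step left them, time stands still between calls to the robot, and variables do not carry over. Pictures are saved under pics/ and viewed, about 8 in all and at most 12, crops included, and the job is handed in when it is done.

Besides the shell and the picture viewer there is one more tool, called after "Emit:" as name(argument=value, ...) on one line, values as JSON. apply_moves: Moves the arm, as the interface text tells. Its arguments: {"type":"object","properties":{"commands":{"type":"array","items":{"type":"number"}}},"required":["commands"]}

```bash
mkdir -p pics; python3 - <<'E'
from workcell import robot
import cv2,numpy as np
s=robot.read_state();print({k:np.round(v,3) for k,v in s.items()})
for c in("scene","top"):
    im=robot.camera(c);cv2.imwrite(f"pics/{c}0.png",im)
    k=robot.calibration(c);print(c,k["mtx"].tolist(),np.round(k["R"],4).tolist(),np.round(k["t"],1))
    for q in("gate","yellow_patch","knob","start_top","stop_top","winder","glue","screw_jar","polish","tape","wire_spool"):
        print(q,[(np.round(d["extent"]).tolist(),round(d["score"],2)) for d in robot.look_for(c,q)[:2]])
print(robot.calibration("wrist"))
E
```

```text
{'clock': np.float64(0.0), 'joint_positions': array([-1.321,  0.412, -0.013,  1.597,  0.006,  1.134, -0.082]), 'joint_vel': array([-0.002, -0.001,  0.001,  0.001, -0.   ,  0.   , -0.001]), 'joint_torque': array([-1.0000e-03, -5.8795e+01,  6.4100e-01, -2.9109e+01, -5.4000e-02,
        1.8000e-02,  0.0000e+00]), 'tool_pos': array([195.213, 593.24 , 232.837]), 'tool_rot': array([-4.970e-01, -3.102e+00,  2.000e-03]), 'ft_force': array([ 0.798,  0.754, -0.317]), 'torque': array([-0.024,  0.043, -0.007]), 'opening': np.float64(1.001)}
scene [[493.6165592239216, 0.0, 322.0072826843132], [0.0, 493.6165592239216, 203.13851489335846], [0.0, 0.0, 1.0]] [[0.4151, 0.9096, -0.0202], [0.5506, -0.2688, -0.7903], [-0.7243, 0.317, -0.6123]] [-183.9 -161.  2009.2]
gate [([326.0, 188.0, 377.0, 220.0], 0.57)]
yellow_patch [([326.0, 187.0, 373.0, 219.0], 0.7), ([170.0, 267.0, 192.0, 294.0], 0.21)]
knob [([352.0, 170.0, 370.0, 201.0], 0.59)]
start_top [([291.0, 228.0, 298.0, 233.0], 0.59)]
stop_top []
winder [([240.0, 167.0, 415.0, 327.0], 0.79)]
glue [([428.0, 163.0, 446.0, 202.0], 0.78)]
screw_jar [([169
[... 584 characters left out ...]
, 212.0, 186.0, 228.0], 0.71)]
screw_jar [([468.0, 181.0, 494.0, 197.0], 0.78)]
polish [([156.0, 173.0, 186.0, 194.0], 0.65)]
tape []
wire_spool [([399.0, 178.0, 406.0, 189.0], 0.57)]
{'mtx': array([[290.49493513,   0.        , 316.56142831],
       [  0.        , 290.49493513, 199.30303224],
       [  0.        ,   0.        ,   1.        ]]), 'hand_eye': array([[ 1.56444820e-03, -9.70625288e-01, -2.40591153e-01,
         6.51282078e+01],
       [ 9.99998527e-01,  1.68841925e-03, -3.09140726e-04,
        -6.26089164e-03],
       [ 7.06278539e-04, -2.40590315e-01,  9.70626500e-01,
        -1.51029695e+02],
       [ 0.00000000e+00,  0.00000000e+00,  0.00000000e+00,
         1.00000000e+00]])}
```

```bash
python3 - <<'E'
import cv2,numpy as np
a=cv2.imread("pics/top0.png")[95:255,150:500];b=cv2.imread("pics/scene0.png")[155:335,230:470]
a=cv2.resize(a,None,fx=2.28,fy=2.28,interpolation=2);cv2.imwrite("pics/v1.png",a)
cv2.imwrite("pics/v2.png",cv2.resize(b,None,fx=3.2,fy=3.2,interpolation=2))
E
```

```text
(no output)
```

View pics/v1.png

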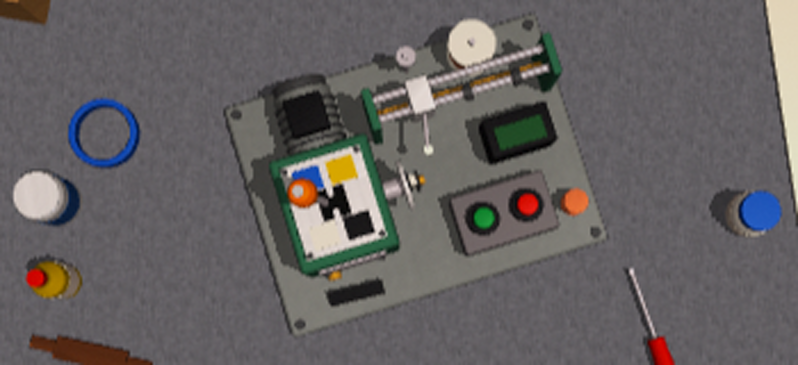

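View pics/v2.png

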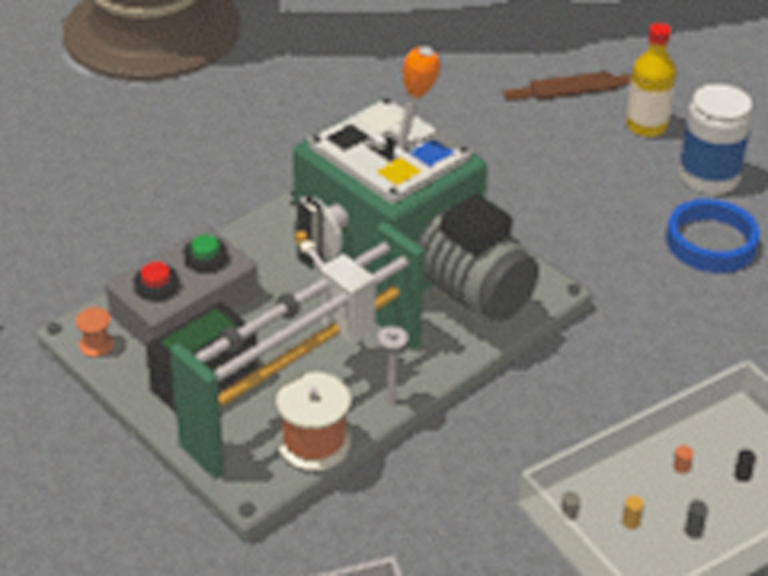

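```bash
cat > h.py <<'E'
from workcell import robot
import cv2,numpy as np
from scipy.spatial.transform import Rotation as Ro
def cam(c,s=None):
    k=robot.calibration(c)
    if c!="wrist": return k["mtx"],k["R"],k["t"]
    T=np.eye(4);T[:3,:3]=Ro.from_rotvec(s["tool_rot"]).as_matrix();T[:3,3]=s["tool_pos"]
    C=T@k["hand_eye"];R=C[:3,:3].T;return k["mtx"],R,-R@C[:3,3]
def back(cm,uv,z):
    K,R,t=cm;d=R.T@np.linalg.inv(K)@[uv[0],uv[1],1];o=-R.T@t;return o+d*(z-o[2])/d[2]
def proj(cm,X):
    K,R,t=cm;p=K@(R@np.asarray(X,float)+t);return p[:2]/p[2]
HSV={"yellow":((20,130,120),(35,255,255)),"blue":((105,130,90),(125,255,255)),"green":((50,120,60),(75,255,255)),"red":((0,190,90),(4,255,255)),"orange":((5,150,110),(17,255,255)),"black":((0,0,0),(180,255,45))}
def blobs(im,col,box,n=3):
    x0,y0,x1,y1=box;m=cv2.inRange(cv2.cvtColor(im,cv2.COLOR_BGR2HSV)[y0:y1,x0:x1],*map(np.array,HSV[col]))
    _,_,st,c=cv2.connectedComponentsWithStats(m);o=np.argsort(-st[1:,4])[:n]+1
    return [(np.round(c[i]+[x0,y0],1),int(st[i,4]),(st[i,:4]+[x0,y0,0,0]).tolist()) for i in o]
E
python3 - <<'E'
from h import *
im=cv2.imread("pics/top0.png");c=cam("top")
for col,z,box in(("yellow",158,(270,150,330,215)),("blue",158,(270,150,330,215)),("black",158,(270,160,330,210)),("orange",240,(270,150,330,215)),("green",91,(345,165,400,215)),("red",91,(345,165,400,215))):
    for b in blobs(im,col,box): print(col,b,np.round(back(c,b[0],z),1))
im=cv2.imread("pics/scene0.png");c=cam("scene")
for col,z,box in(("yellow",158,(320,180,385,225)),("blue",158,(320,180,385,225)),("orange",240,(345,165,375,200)),("green",91,(280,220,310,245)),("red",91,(270,230,290,250))):
    for b in blobs(im,col,box,2): print(col,b,np.round(back(c,b[0],z),1))
E
```

```text
yellow (array([299.3, 169. ]), 127, [293, 163, 14, 14]) [573.1  52.3 158. ]
blue (array([285.4, 171.5]), 64, [278, 168, 14, 9]) [566.9  92.  158. ]
black (array([296.5, 183.5]), 102, [290, 176, 14, 15]) [531.9  61.1 158. ]
black (array([306.9, 193.2]), 100, [301, 188, 13, 12]) [503.5  32.2 158. ]
black (array([321.9, 203.9]), 7, [320, 203, 5, 3]) [472.   -9.6 158. ]
orange (array([282.6, 179.6]), 103, [276, 174, 13, 12]) [535.   93.7 240. ]
orange (array([296., 214.]), 1, [296, 214, 1, 1]) [441.8  59.7 240. ]
green (array([361.9, 190.1]), 69, [358, 186, 9, 10]) [ 514.2 -128.9   91. ]
red (array([381. , 184.1]), 70, [377, 180, 9, 10]) [ 530.6 -186.2   91. ]
yellow (array([354. , 208.1]), 61, [348, 205, 13, 8]) [572.4  52.4 158. ]
blue (array([364.4, 202.2]), 51, [359, 199, 12, 8]) [560.3  95.1 158. ]
orange (array([360.7, 177.1]), 116, [356, 170, 11, 15]) [537.7  91.5 240. ]
green (array([293.5, 231.5]), 44, [290, 229, 9, 7]) [ 519.6 -130.4   91. ]
red (array([278.2, 239.6]), 36, [275, 237, 8, 6]) [ 534.2 -186.6   91. ]
```

```bash
cat >> h.py <<'E'
YAW=np.radians(16.0);GATE=np.array([532.5,61.5,158.])
wx=np.array([np.cos(YAW),np.sin(YAW),0]);wy=np.array([-np.sin(YAW),np.cos(YAW),0])
RD=np.column_stack([-wx,wy,[0,0,-1]])
def W(x,y,z): return GATE*[1,1,0]+x*wx+y*wy+[0,0,z]
def rel(p):
    d=np.asarray(p)-GATE; return np.round([d@wx,d@wy,p[2]],1)
def goto(P,s=None):
    s=s or robot.read_state();R=Ro.from_rotvec(s["tool_rot"]).as_matrix()
    print("shift cm",np.round(R.T@(P-s["tool_pos"])/10,2),"turn",np.round(Ro.from_matrix(R.T@RD).as_rotvec(),3),"at",rel(s["tool_pos"]))
E
python3 - <<'E'
from h import *
goto(W(-30,-60,340))
E
```

```text
shift cm [-49.55 -46.67 -10.64] turn [-0.     0.    -0.597] at [-177.4  604.5  233.6]
```

Emit:
apply_moves(commands=[255,0,0,-4,0,0,-0.1,255,-3,-3,-8,0,0,-0.2,255,-49.5,-46.7,-10.6,0,0,-0.597,255,-49.5,-46.7,-10.6,0,0,-0.597,255,-49.5,-46.7,-10.6,0,0,-0.597,255,-49.5,-46.7,-10.6,0,0,-0.597,255,-49.5,-46.7,-10.6,0,0,-0.597,255,-49.5,-46.7,-10.6,0,0,-0.597,255,-49.5,-46.7,-10.6,0,0,-0.597,255,-49.5,-46.7,-10.6,0,0,-0.597])

```text
clock: 2.03
tool_pos: [368.1, 273.2, 321.8]
tool_rot: [-0.437, 3.11, 0.001]
ft_force: [0.6, -0.4, 0.1]
opening: 0.282
```

```bash
python3 - <<'E'
from h import *
goto(W(-30,-60,340)); print(robot.read_state()["clock"],robot.read_state()["joint_positions"])
E
```

```text
shift cm [ -6.98 -30.88  -1.83] turn [ 0.001  0.001 -0.   ] at [-99.7 248.8 321.8]
2.0333 [-0.82975231  0.04734513  0.08962558  1.85498916 -0.00468026  1.23848086
  1.11124597]
```

Emit:
apply_moves(commands=[255,-7,-30.9,-1.8,0,0,0,255,-7,-30.9,-1.8,0,0,0,255,-7,-30.9,-1.8,0,0,0,255,-7,-30.9,-1.8,0,0,0,255,-7,-30.9,-1.8,0,0,0,255,-7,-30.9,-1.8,0,0,0,255,-7,-30.9,-1.8,0,0,0,255,-7,-30.9,-1.8,0,0,0,255,-7,-30.9,-1.8,0,0,0,255,-7,-30.9,-1.8,0,0,0])

```text
clock: 2.87
tool_pos: [520.1, -3.9, 339.2]
tool_rot: [0.432, -3.112, 0.0]
ft_force: [0.4, 1.0, 0.2]
opening: 0.004
```

```bash
python3 - <<'E'
from h import *
s=robot.read_state();goto(W(-30,-60,340),s);c=cam("wrist",s)
im=robot.camera("wrist");cv2.imwrite("pics/w1.png",im)
for n,p in (("gate",GATE),("knob",W(12,29.3,245)),("start",[514.2,-128.9,91]),("stop",[530.6,-186.2,91]),("yel",[573,52.3,158])):print(n,np.round(proj(c,p)))
for col,z in(("yellow",158),("blue",158),("black",158),("orange",245),("green",91),("red",91)):
    for b in blobs(im,col,(0,0,640,400)): p=back(c,b[0],z);print(col,b,np.round(p,1),rel(p))
E
```

```text
shift cm [ 0.01 -0.06 -0.08] turn [-0.    -0.    -0.003] at [-29.9 -59.4 339.2]
gate [367. 210.]
knob [415. 249.]
start [229. 147.]
stop [185. 147.]
yel [349. 239.]
yellow (array([620.9, 207.5]), 1063, [599, 192, 41, 33]) [447.3 350.1 158. ] [ -2.3 300.9 158. ]
yellow (array([350.2, 235. ]), 470, [336, 227, 29, 17]) [568.3  52.1 158. ] [ 31.8 -18.9 158. ]
yellow (array([322.1, 289.5]), 239, [320, 261, 5, 57]) [648.7  39.8 158. ] [105.7 -52.8 158. ]
blue (array([503.7, 310.3]), 452, [480, 304, 48, 15]) [612.8 275.2 158. ] [136.1 183.3 158. ]
blue (array([383. , 235.4]), 332, [373, 227, 22, 17]) [557.9  90.6 158. ] [ 32.4  20.9 158. ]
blue (array([551.7, 253.8]), 197, [543, 243, 18, 22]) [523.6 298.6 158. ] [ 56.8 230.4 158. ]
black (array([340.6, 368.7]), 30543, [0, 312, 640, 88]) [758.5  98.2 158. ] [227.3 -27.1 158. ]
black (array([372.3, 259.7]), 2883, [323, 244, 110, 31]) [591.9  88.3 158. ] [ 64.5   9.4 158. ]
black (array([286.8, 260. ]), 1333, [255, 244, 56, 31]) [621.4 -13.7 158. ] [ 64.7 -96.8 158. ]
orange (array([594.6, 135.4]), 1181, [564, 111, 66, 51]) [400.9 200.2 245. ] [-88.3 169.6 245. ]
orange (array([417.3, 238.6]), 838, [396, 226, 44, 33]) [526.   91.9 245. ] [  2.2  31.  245. ]
orange (array([151.6, 134.8]), 488, [138, 125, 30, 22]) [ 500.5 -151.1  245. ] [ -89.4 -195.6  245. ]
green (array([361.8, 164.3]), 1854, [316, 144, 108, 81]) [487.8  51.2  91. ] [-45.8   2.5  91. ]
green (array([178.9, 210.8]), 907, [157, 201, 45, 21]) [ 622.8 -179.7   91. ] [  20.3 -256.8   91. ]
green (array([230.2, 145.3]), 342, [220, 135, 21, 21]) [ 512.1 -128.1   91. ] [ -71.8 -176.6   91. ]
red (array([186.9, 145.6]), 370, [176, 136, 23, 21]) [ 528.6 -184.4   91. ] [ -71.5 -235.3   91. ]
```

View pics/w1.png

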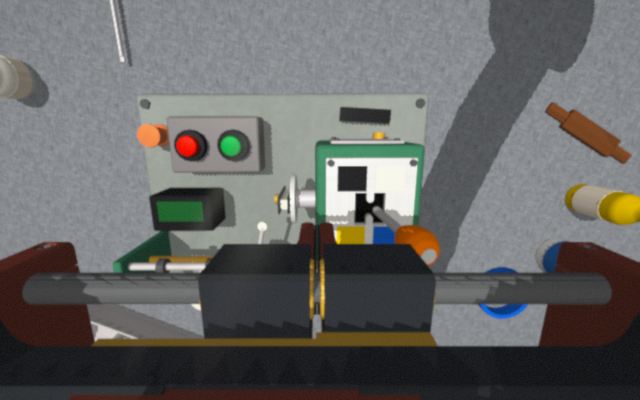

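Emit:
apply_moves(commands=[255,-8.5,8.9,0,0,0,0,255,-8.5,8.9,0,0,0,0,255,-8.5,8.9,0,0,0,0,255,-8.5,8.9,0,0,0,0,255,-8.5,8.9,0,0,0,0,255,-8.5,8.9,5,0,0,0,255,-8.5,8.9,9.3,0,0,0,255,-8.5,8.9,9.3,0,0,0,255,-8.5,8.9,9.3,0,0,0,255,-8.5,8.9,9.3,0,0,0])

```text
clock: 3.75
tool_pos: [577.1, 106.3, 247.7]
tool_rot: [-0.437, 3.111, 0.0]
ft_force: [0.1, -0.3, 0.8]
opening: 0.006
```

```bash
python3 - <<'E'
from h import *
s=robot.read_state();goto(W(28,30,247),s);print(s["ft_force"])
im=robot.camera("wrist");cv2.imwrite("pics/w2.png",im[100:340,200:520].repeat(2,0).repeat(2,1))
c=cam("wrist",s)
for col,z in(("yellow",158),("blue",158),("orange",245)):
    for b in blobs(im,col,(200,100,520,340),2): p=back(c,b[0],z);print(col,b,np.round(p,1),rel(p))
E
```

```text
shift cm [ 2.73 -0.07  0.07] turn [-0.  0. -0.] at [ 55.3  30.7 247.7]
[ 0.06293687 -0.28532102  0.84837651]
yellow (array([257.2, 182.5]), 1350, [237, 166, 41, 35]) [571.7  52.6 158. ] [ 35.2 -19.4 158. ]
yellow (array([322. , 289.8]), 212, [320, 262, 5, 55]) [653.3 133.3 158. ] [135.9  35.7 158. ]
blue (array([487.8, 256.5]), 827, [459, 244, 61, 29]) [580.1 266.8 158. ] [102.3 184.2 158. ]
blue (array([296. , 194.9]), 114, [291, 185, 17, 15]) [573.   86.7 158. ] [ 45.9  13.1 158. ]
orange (array([318.3, 164.7]), 2413, [287, 135, 66, 65]) [532.7  94.4 245. ] [  9.3  31.6 245. ]
orange (array([319., 159.]), 1, [319, 159, 1, 1]) [529.7  93.9 245. ] [  6.3  31.9 245. ]
```

View pics/w2.png

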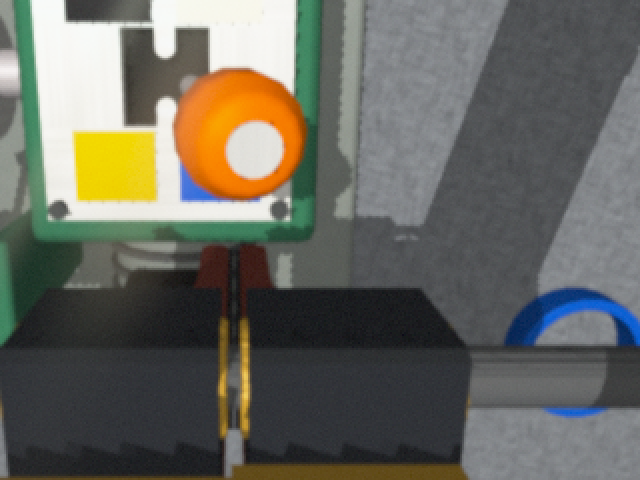

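```bash
python3 - <<'E'
from h import *
s=robot.read_state();c=cam("wrist",s)
for n,p,z in(("gate",(282.5,138.5),158),("shaft",(295,142),158),("knob",(319.5,167),245),("knobtop",(327.5,174.5),263)):print(n,rel(back(c,p,z)),np.round(back(c,p,z),1))
E
```

```text
gate [-1.00e-01  2.70e+00  1.58e+02] [531.7  64.1 158. ]
shaft [  2.7  12.8 158. ] [531.6  74.6 158. ]
knob [ 11.4  32.1 245. ] [534.6  95.5 245. ]
knobtop [ 12.6  35.7 263. ] [534.7  99.3 263. ]
```

Emit:
apply_moves(commands=[255,0.7,0.1,0,0,0,0,255,1.2,0.1,0,0,0,0,255,1.6,0.1,0,0,0,0,255,2.0,0.1,0,0,0,0,255,2.3,0.1,0,0,0,0,255,2.6,0.1,0,0,0,0,255,2.7,0.1,0,0,0,0,255,2.7,0.1,0,0,0,0])

```text
clock: 4.47
tool_pos: [551.0, 100.1, 246.7]
tool_rot: [-0.437, 3.11, 0.0]
ft_force: [3.4, 1.1, 2.6]
opening: 0.003
```

```bash
sed -i 's/532.5,61.5,158/532,63.4,158/' h.py; cat >> h.py <<'E'
def look(name,box=(200,60,520,300)):
    s=robot.read_state();print("at",rel(s["tool_pos"]),"F",np.round(s["ft_force"],1),"t",round(float(s["clock"]),2))
    im=robot.camera("wrist");cv2.imwrite(f"pics/{name}.png",im[box[1]:box[3],box[0]:box[2]].repeat(2,0).repeat(2,1));c=cam("wrist",s)
    for b in blobs(im,"orange",box,1):
        x,y,w,h=b[2];print("knob",b,rel(back(c,(x+w/2,y+h/2),245)))
E
python3 -c "
from h import *
look('w3')"
```

```text
at [ 28.3  30.  246.7] F [3.4 1.1 2.6] t 4.47
knob (array([316.4, 195.9]), 2309, [286, 166, 65, 65]) [  0.5  31.  245. ]
```

Emit:
apply_moves(commands=[255,-2.2,0,0,0,0,0,255,-2.2,0,0,0,0,0,255,-2.2,4,0,0,0,0,255,-2.2,5.0,0,0,0,0,255,-2.2,5.0,0,0,0,0,255,1,5.0,0,0,0,0,255,2.8,5.0,0,0,0,0,255,2.8,5.0,0,0,0,0,255,2.8,5.0,0,0,0,0])

```text
clock: 5.27
tool_pos: [509.5, 139.3, 246.3]
tool_rot: [0.436, -3.11, 0.0]
ft_force: [-0.6, -0.3, -1.0]
opening: 0.006
```

```bash
python3 -c "
from h import *
look('w4')"
```

```text
at [ -0.7  79.1 246.3] F [-0.6 -0.3 -1. ] t 5.27
knob (array([224.9, 236.3]), 1585, [200, 217, 61, 51]) [ -3.1  30.8 245. ]
```

View pics/w4.png

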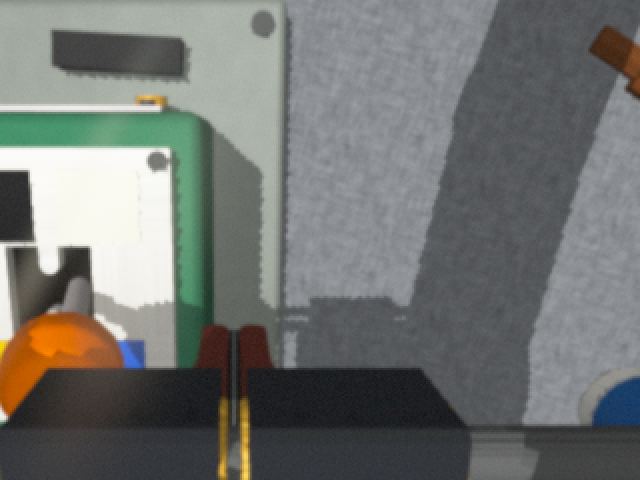

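Emit:
apply_moves(commands=[255,0,-1.0,0,0,0,0,255,0,-1.8,0,0,0,0,255,0,-2.6,0,0,0,0,255,0,-3.4,0,0,0,0,255,0,-4.2,0,0,0,0,255,0,-5.0,0,0,0,0,255,0,-5.8,0,0,0,0,255,0,-6.5,0,0,0,0,255,0,-7.0,0,0,0,0,255,0,-7.0,0,0,0,0])

```text
clock: 6.15
tool_pos: [529.8, 71.2, 246.3]
tool_rot: [-0.434, 3.111, -0.002]
ft_force: [0.6, 0.3, 0.6]
opening: 0.004
```

```bash
python3 -c "
from h import *
look('w5')"
```

```text
at [  0.    8.1 246.3] F [0.6 0.3 0.6] t 6.15
knob (array([267.9, 231.7]), 1359, [236, 217, 63, 27]) [ -9.6 -19.1 245. ]
```

View pics/w5.png

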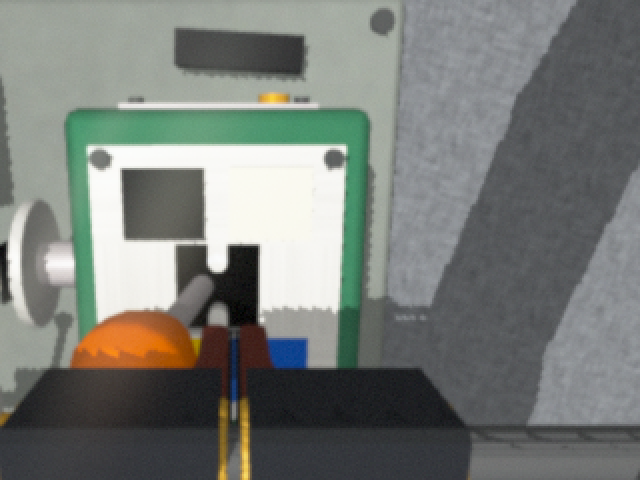

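Emit:
apply_moves(commands=[255,0,-0.4,0,0,0,0,255,0,-0.8,0,0,0,0,255,0,-1.1,0,0,0,0,255,0,-1.1,0,0,0,0,255,0,-1.1,0,0,0,0])

```text
clock: 6.62
tool_pos: [532.4, 62.0, 246.1]
tool_rot: [0.437, -3.111, 0.001]
ft_force: [-0.5, -0.2, -0.2]
opening: 0.004
```

```bash
python3 -c "
from h import *
look('w6')
im=robot.camera('top');c=cam('top')
for b in blobs(im,'orange',(270,150,330,205),1): print(b,rel(back(c,b[0],245)))
"
```

```text
at [  0.   -1.4 246.1] F [-0.5 -0.2 -0.2] t 6.62
knob (array([268.3, 231.1]), 1456, [236, 216, 63, 28]) [ -9.9 -28.7 245. ]
```

Emit:
apply_moves(commands=[255,0,2,0,0,0,0,255,0,2,0,0,0,0,255,3,2,0,0,0,0,255,5.5,2,0.3,0,0,0,255,5.5,2,0.3,0,0,0,255,5.5,0,0.3,0,0,0,255,5.5,-2.8,0.3,0,0,0,255,5.5,-2.8,0.3,0,0,0,255,5.5,-2.8,0.3,0,0,0])

```text
clock: 7.47
tool_pos: [488.1, 18.7, 243.6]
tool_rot: [-0.432, 3.111, -0.001]
ft_force: [-0.5, -0.4, -0.8]
opening: 0.001
```

Emit:
apply_moves(commands=[255,-1,0,0,0,0,0,255,-1.8,0,0,0,0,0,255,-2.5,0,0,0,0,0,255,-3.1,0,0,0,0,0,255,-3.7,0,0,0,0,0,255,-4.3,0,0,0,0,0,255,-4.9,0,0,0,0,0,255,-5.4,0,0,0,0,0,255,-5.8,0,0,0,0,0,255,-5.8,0,0,0,0,0])

```text
clock: 8.3
tool_pos: [543.3, 36.9, 242.8]
tool_rot: [0.438, -3.11, -0.0]
ft_force: [-2.9, 1.6, -0.2]
opening: -0.001
```

```bash
python3 -c "
from h import *
look('w7')
im=robot.camera('top');c=cam('top')
for b in blobs(im,'orange',(270,150,330,205),1): print(b,rel(back(c,b[0],245)))
"
```

```text
at [  3.6 -28.6 242.8] F [-2.9  1.6 -0.2] t 8.3
```

View pics/w7.png

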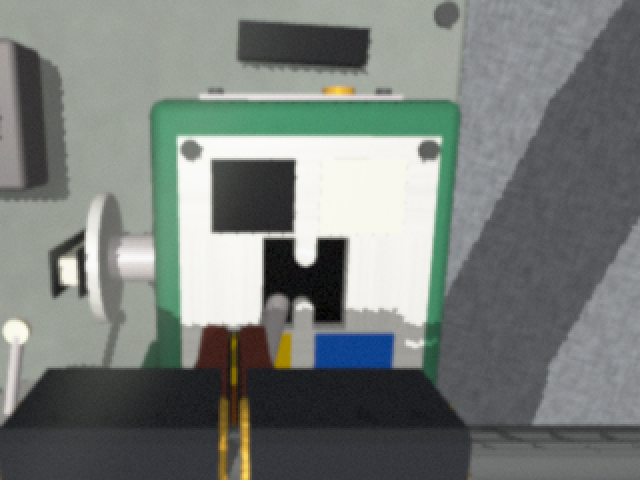

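Emit:
apply_moves(commands=[255,-0.3,0,0,0,0,0,255,-0.5,0,0,0,0,0,255,-0.6,0,0,0,0,0,255,-0.6,0,0,0,0,0])

```text
clock: 8.73
tool_pos: [546.7, 37.3, 242.6]
tool_rot: [0.436, -3.106, 0.0]
ft_force: [-10.4, -0.5, 1.6]
opening: 0.004
```

Emit:
apply_moves(commands=[255,-0.2,0,0,0,0,0,255,-0.4,0,0,0,0,0,255,-0.4,0,0,0,0,0])

```text
clock: 8.98
tool_pos: [548.2, 37.6, 242.3]
tool_rot: [0.434, -3.101, 0.0]
ft_force: [-18.9, -2.4, 6.3]
opening: 0.008
```

Emit:
apply_moves(commands=[255,2,0,0,0,0,0,255,5,0,0,0,0,0,255,5,0,0,0,0,0,255,5,0,-4,0,0,0,255,5,0,-8,0,0,0,255,5,0,-10,0,0,0,255,1,-3,-10,0,0,0,255,-5.2,-8,-10,0,0,0,255,-5.2,-8,-10,0,0,0,255,-5.2,-8,-10,0,0,0])

```text
clock: 9.82
tool_pos: [629.9, -26.4, 341.7]
tool_rot: [-0.434, 3.11, -0.006]
ft_force: [-1.8, 1.8, -1.3]
opening: 0.003
```

```bash
python3 -c "
from h import *
look('w8',(120,0,440,300))
im=robot.camera('wrist');s=robot.read_state();c=cam('wrist',s)
for q in ('green','red'):
  for b in blobs(im,q,(0,0,640,400),3): print(q,b,rel(back(c,b[0],91)),np.round(back(c,b[0],91),1))
"
```

```text
at [  69.3 -113.3  341.7] F [-1.8  1.8 -1.3] t 9.82
knob (array([413.4, 161.9]), 993, [394, 143, 41, 42]) [ 34.5 -30.4 245. ]
green (array([387.5, 105.7]), 3172, [349, 54, 128, 133]) [-26.7 -17.8  91. ] [511.2  38.9  91. ]
green (array([209.1, 141.7]), 950, [186, 131, 48, 22]) [  19.8 -257.8   91. ] [ 622.1 -178.9   91. ]
green (array([342.8, 199.9]), 429, [336, 173, 13, 55]) [101.5 -74.1  91. ] [650.   20.1  91. ]
red (array([219.5,  68.6]), 406, [209, 57, 22, 24]) [ -72.4 -236.2   91. ] [ 527.5 -183.6   91. ]
```

View pics/w8.png

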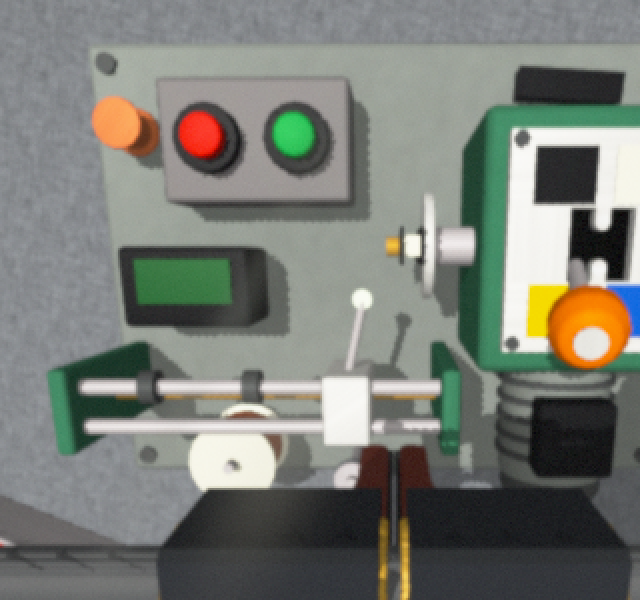

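Emit:
apply_moves(commands=[255,14.1,-6.5,0,0,0,0,255,14.1,-6.5,0,0,0,0,255,14.1,-6.5,0,0,0,0,255,14.1,-6.5,0,0,0,0,255,14.1,-6.5,4,0,0,0,255,14.1,-6.5,8,0,0,0,255,14.1,-6.5,12,0,0,0,255,14.1,-6.5,16,0,0,0,255,14.1,-6.5,20,0,0,0,255,14.1,-6.5,20,0,0,0])

```text
clock: 10.75
tool_pos: [502.8, -122.9, 138.1]
tool_rot: [0.438, -3.102, -0.004]
ft_force: [-0.9, -0.2, 0.4]
opening: 0.002
```

```bash
python3 -c "
from h import *
goto(W(-71.5,-178,108))
look('w9',(160,40,480,300))
"
```

```text
shift cm [-0.82 -0.71  3.  ] turn [ 0.004 -0.008  0.001] at [ -79.4 -171.   138.1]
at [ -79.4 -171.   138.1] F [-0.9 -0.2  0.4] t 10.75
knob (array([170. , 196.7]), 678, [160, 178, 26, 43]) [-132.6 -194.1  245. ]
```

View pics/w9.png

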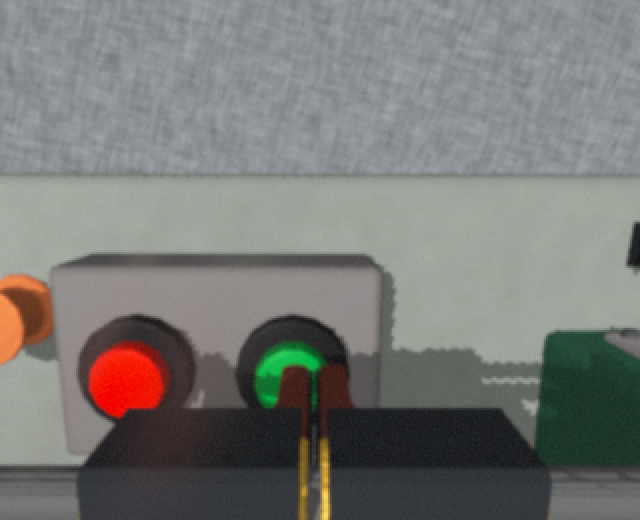

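Emit:
apply_moves(commands=[255,-0.8,-0.7,0,0,0,0,255,-0.8,-0.7,0,0,0,0,255,-0.8,-0.7,1.5,0,0,0,255,-0.8,-0.7,3,0,0,0,255,-0.8,-0.7,3,0,0,0,255,-0.8,-0.7,3,0,0,0])

```text
clock: 11.3
tool_pos: [517.8, -129.5, 115.0]
tool_rot: [-0.437, 3.109, -0.001]
ft_force: [0.5, -0.7, -0.4]
opening: 0.008
```

```bash
python3 -c "
from h import *
goto(W(-71.5,-178,95))
s=robot.read_state();c=cam('wrist',s);im=robot.camera('wrist')
for q in ('green','red'):
  for b in blobs(im,q,(0,0,640,400),2): print(q,b,rel(back(c,b[0],91)))
cv2.imwrite('pics/w10.png',im[100:300,180:420].repeat(2,0).repeat(2,1))
"
```

```text
shift cm [0.47 0.36 2.  ] turn [-0.001  0.002 -0.   ] at [ -66.8 -181.6  115. ]
green (array([519. , 230.2]), 2160, [458, 198, 123, 74]) [-68.6 -52.7  91. ]
green (array([322.3, 215.5]), 904, [300, 201, 43, 37]) [ -78.1 -178.    91. ]
red (array([227.8, 222.5]), 1434, [207, 201, 42, 43]) [ -73.3 -237.9   91. ]
```

View pics/w10.png

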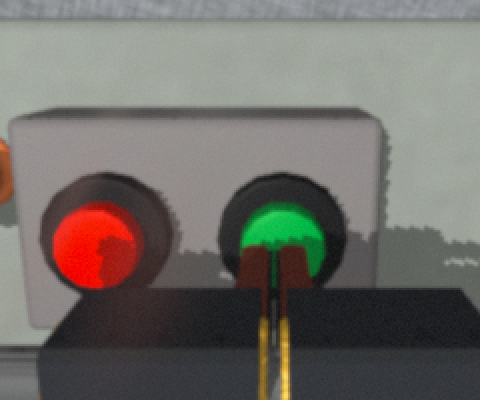

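Emit:
apply_moves(commands=[255,0,0,0,0,0,0,255,0,0,0,0,0,0,255,0,0,0,0,0,0])

```text
clock: 11.6
tool_pos: [517.3, -129.4, 114.2]
tool_rot: [-0.437, 3.11, -0.0]
ft_force: [-1.0, -0.8, 1.1]
opening: 0.003
```

```bash
python3 -c "
from h import *
goto(W(-72.5,-178,95))
s=robot.read_state();c=cam('wrist',s);im=robot.camera('wrist')
for b in blobs(im,'red',(0,0,640,400),1): print(b,rel(back(c,b[0],91)))
"
```

```text
shift cm [0.52 0.33 1.92] turn [-0.     0.001 -0.   ] at [ -67.3 -181.2  114.2]
(array([227. , 223.5]), 1443, [206, 202, 42, 43]) [ -73.5 -237.8   91. ]
```

Emit:
apply_moves(commands=[255,0.5,0.3,0,0,0,0,255,0.5,0.3,0.4,0,0,0,255,0.5,0.3,0.8,0,0,0,255,0.5,0.3,1.2,0,0,0,255,0.5,0.3,1.5,0,0,0,255,0.5,0.3,1.8,0,0,0,255,0.5,0.3,2.1,0,0,0,255,0.5,0.3,2.1,0,0,0])

```text
clock: 12.32
tool_pos: [511.2, -127.8, 95.6]
tool_rot: [-0.436, 3.11, 0.004]
ft_force: [-13.9, 4.1, 44.9]
opening: 0.003
```

Emit:
apply_moves(commands=[255,0,0,-0.5,0,0,0,255,0,0,-1,0,0,0,255,0,0,-3,0,0,0,255,0,0,-6,0,0,0,255,0,0,-10,0,0,0,255,0,0,-14,0,0,0,255,0,0,-18,0,0,0,255,0,0,-18,0,0,0,255,0,0,-18,0,0,0])

```text
clock: 13.07
tool_pos: [512.4, -128.0, 274.1]
tool_rot: [-0.437, 3.106, -0.001]
ft_force: [-0.9, 1.0, -0.3]
opening: 0.002
```

```bash
python3 -c "
from h import *
look('w11',(160,40,560,340))
im=robot.camera('top');c=cam('top');cv2.imwrite('pics/t2.png',cv2.resize(im[95:255,240:420],None,fx=4,fy=4,interpolation=2))
s=cv2.imread('pics/scene0.png');n=robot.camera('scene');f=lambda i:cv2.resize(i[155:265,225:390],None,fx=4,fy=4,interpolation=2)[:,:400+260]
cv2.imwrite('pics/s2.png',f(n))
"
```

```text
at [ -71.7 -178.6  274.1] F [-0.9  1.  -0.3] t 13.07
knob (array([503. , 331.6]), 553, [486, 321, 41, 19]) [  4.9 -42.  245. ]
```

View pics/w11.png

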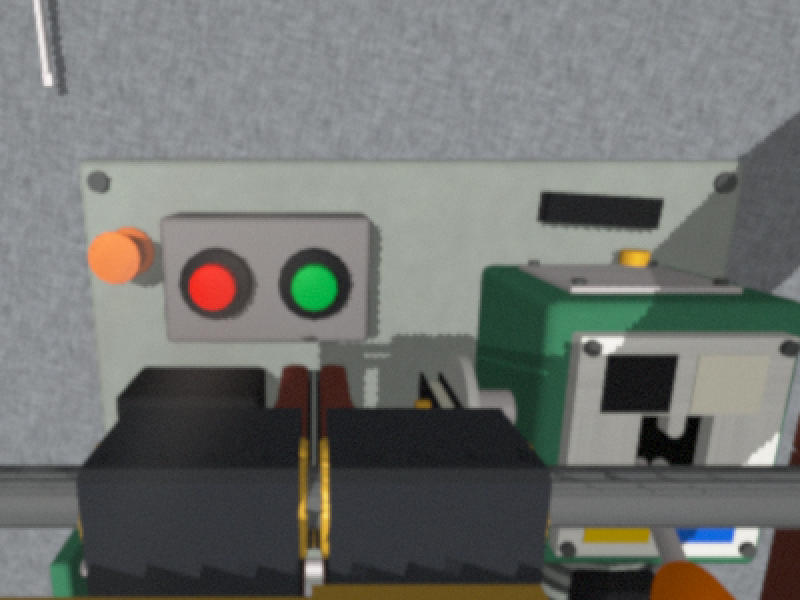

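View pics/s2.png

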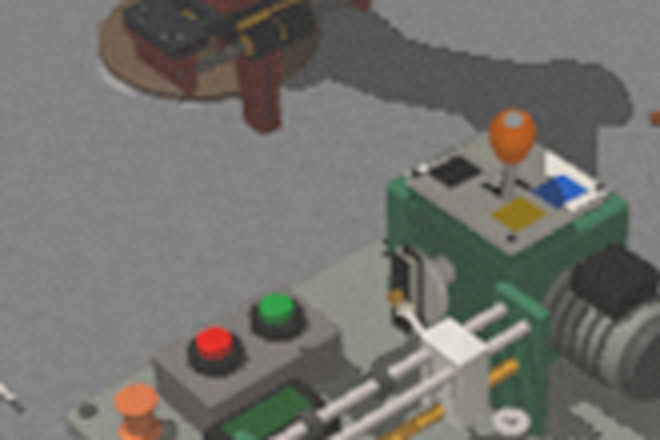

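```bash
python3 -c "
from h import *
im=robot.camera('scene');c=cam('scene')
b=blobs(im,'orange',(335,165,375,205),1)[0];x,y,w,h=b[2]
print(b,'scene knob',rel(back(c,(x+w/2,y+h/2),239)),'expected px',proj(c,W(36,-30,239)))
im=robot.camera('top');c=cam('top');print([ (b,rel(back(c,b[0],240))) for b in blobs(im,'orange',(270,140,335,205),2)])
print('start',[ (b[0],rel(back(c,b[0],91))) for b in blobs(im,'green',(345,165,400,215),1)])
robot.finish_job();print(robot.read_state()['clock'])
"
```

```text
(array([352.6, 189.2]), 93, [348, 183, 11, 13]) scene knob [ 44.  -33.7 239. ] expected px [352.54005951 187.81724569]
[((array([300.5, 164.6]), 92, [295, 159, 13, 11]), array([ 35.5, -29.5, 240. ])), ((array([319.5, 142. ]), 2, [319, 142, 2, 1]), array([ 78.8, -96.5, 240. ]))]
start []
the job is handed in; nothing more can be done
the job is handed in; nothing more can be done
```

The lever is in the yellow (far right) slot, and the start button was then pressed down and came up again. I handed the job in at about 13 s on the robot's clock, with no verdict reported.

**Lever:** I pushed it with the closed fingertips from the far side into neutral, then across to the right column, then forward into the slot. I stopped when the push force rose from about 3 N to 19 N with almost no movement, which means it was against the end stop.

**Start button:** I pressed only once the lever was home. The fingertips went about 6.4 mm below the button's rest height, for a full travel of 6 mm. The wrist force reached 45 N against the button's bottom stop, more than needed. I then lifted clear.

**Last checks:**
- **Lever position:** the top camera put the knob at (+35.5, −29.5) mm from the gate centre, against about (+36, −30) mm expected for home. The scene camera gave (44, −34) mm, about 9 mm off, but its view there is coarse (about 1.5 pixels).
- **Buttons and loose things:** in the pictures after the press, both buttons look up. The bobbin and wire spool look undisturbed. I never went near the stop button or the things on the bench, but I did not look at all of those again.
- **Check that failed:** the final colour check for the green button in the top picture found nothing, possibly because the gripper was in the way. That the start button came up therefore rests on the wrist and scene pictures.

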